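# Turn round the plate-pouring corner

### The arm

A 7-joint arm with a two-finger parallel gripper is mounted at the origin on the work surface. World frame = base frame: x ahead of the robot, y to its left, z up, the work surface at z = 0. Lengths are in mm, angles in rad, forces in N, time in s.
With the tool pointing down it reaches from about 400 to 850 mm from the base axis. Payload 10.4 kg.
Tool frame: the origin (TCP) lies between the finger pads; the fingertips stand arm.finger_overhang ahead of it and the grasp point (between the pads) lies 5 mm behind it (arm.finger_overhang is the distance from the TCP to the fingertips, in mm); z points along the fingers, y is the line along which they close (so a half turn about z gives the same grasp; the last joint's range is limited). The gripper opens to 85 mm and grips with 20 to 120 N. Pads are 22 mm wide; open, the fingers measure 114 mm over their backs; the gripper's body (76 mm by 85 mm) begins 54 mm behind the grasp point. The pads swing forward as they close: fully open they stand 13 mm farther back than shut.
Start: joints at [-1.301, 0.332, -0.065, 1.46, 0.022, 1.35, -0.088], TCP at [180.383, 598.424, 245.338] pointing down, gripper open.
Joint ranges: [-2.6, 2.6], [-0.5, 2.12], [-1.47, 1.34], [0.16, 2.42], [-1.27, 4.41], [0.06, 2.06], [-2.6, 2.6]. Speed limits (rad/s): [2.22, 2.22, 2.79, 2.79, 3.14, 3.14, 3.14].

### API

Orientations are given as a unit quaternion [w, x, y, z].
In Python, from plant import arm, viewer gives the robot as it stands.
- The arm moves only by the tool play_rows, never from a script. Its argument "deltas" is a list of rows, each a list of 3 entries, a list of its own where there are three numbers: the gripper's target within -1 to 1 (shut at 1, half-way at 0, fully open at -1), then the shift along the world's x, y, z in mm, then the turn, a rotation vector about the world's x, y, z in degrees. A call has 1 to 10 rows; each row is the pose to reach, as a shift and turn from the pose commanded when the call began; what a row does not reach only later rows make up. A row lasts 1/8 s, in which the tool goes at most 62.5 mm and 10.7 degrees, less where a joint would pass 70% of its speed; a pose out of reach is approached as far as the arm can. A call with a gripper value outside its range is refused whole. The fingers move at their own pace and stop on an object; "squeeze" is the grip in N (left out, the last holds). Time passes only in rows, so rows that repeat a pose let the fingers close. It gives the time, the measured TCP pose, the force, the opening and the grip force at its end, in the units of the state.
- arm.state(): the state, without advancing time (a new reading comes with each control period).
- viewer.camera(name): name is "scene" or "top" or "wrist"; returns the picture (384x512x3 uint8, blue, green, red); there is no depth.
- viewer.calibration(name): a dict with "vfov" (degrees; the focal length in pixels is half the picture's height over the tangent of half this angle, whatever the lens; pixels are square), "cx", "cy" (the principal point, pixels), "distortion" ([k1, k2, p1, p2, k3] as OpenCV has them; the pictures are not rectified), "xyz" and "attitude" of the camera in the world. Camera axes: x right, y down, z forward; pixel columns grow to the right and rows downward; lengths in mm; the calibration is good to about 2 mm. A picture is of the moment at which its call begins: read the wrist's pose just before it. calibration takes no time and is no camera call; for the wrist camera it gives the pose at the moment of the call.
- arm.sign_off(): hands the job in; it is judged then, once.
The state is a dict: "clock": time; "joint_pos": joint angles; "joint_velocities": joint speeds; "joint_efforts": joint torques, N m; "eef_pos": TCP position; "tcp_rot": TCP orientation; "ft_force": force on the tool from outside, world axes, zero at the start; "torque": the same for the moment, N m; "gripper_width": finger opening in mm; "grip_force": force on a finger pad.
Only numpy, scipy, OpenCV 4.12 (cv2) and the standard library are available. Lean on these libraries where they do the work, as an engineer would, in place of code of your own. Each camera call takes 0.05 s, during which the arm holds its last target. There are 200 camera calls.

### The job

With the cooler's fan fader slid to the long mark on its scale, vent the two poured plates, the one nearest the fan first and closed again before the next: tip the lid up edge-first, lift it just clear of the dish (no more than a few centimetres), keep it tipped over the dish for two seconds to let the steam out, and set it back flat and centred. Slide the fan back to off when both are done. Also load every empty dish lying on the bench into the spring-lift magazine for the next pour, pressing each down until the catches snap over it, and leave everything else where it is.

Things in the scene. Friction and masses are not known exactly. Their poses are not given: they have to be found in the camera images.
- fader (a joint): fan-speed fader on the front panel of the plate cooler: travel in m, 0 at the right-hand end of its slot (fan off), 0.080 at the left-hand end; grows along +y of the cooler. It moves with about 1.2 N of friction and stays where it is left. The long white mark on the scale is at 0.060
- fader_cap (a point): centre of the grey fader cap: 14 mm along the slot, 26 mm across it, 20 mm high (10 mm above and below this point), over a panel that lies 12 mm below this point. Its y axis lies along the slot
- cooler: the plate cooler, fixed to the bench: white base 240 x 360 mm, 30 mm high, with two poured plates in a row on chill blocks, the fader panel in front (-x) of them and an upright grey square fan, 155 mm tall, at the right-hand (-y) end. Its y axis lies along the row and the fader's slot, away from the fan; z up. Origin on the bench, under the middle of the front-to-back depth
- fan_mark (a point): where the centre of the fader cap must be when it is at the long mark (the fourth of five marks counted from the right-hand end, 60 mm along; the others are short)
- dish_near (a point): centre of the top rim of the poured dish nearest the fan. The dish is 57 mm across and 16 mm high, clipped to a chill block 52 mm across, 25 mm high, on the cooler's base: its rim is 71 mm above the bench, with free room for fingers beside it down to 30 mm. Axes as cooler
- dish_far (a point): the same for the other poured dish, 150 mm farther from the fan along +y of the cooler
- lid_near_c (a point): centre (half-way up) of the loose clear lid on the dish nearest the fan: 66 mm across, 9 mm high, its skirt hanging 7 mm down over the dish rim with 2 mm of play all round; 20 g. Seated, this point is 2.5 mm below the rim point dish_near. z is the lid's own axis, up when it lies flat
- lid_far_c (a point): the same for the lid on the other poured dish (dish_far)
- magazine: spring-lift dish magazine, fixed to the bench, base 136 x 110 mm. A column of four thin steel posts with flared tips that end 135 mm above the bench, 2 mm of play round a dish, room for four. Two catches on towers (120 mm high) stand at its +x and -x; it is open at +y and -y (45 mm between posts), where fingers pass down beside a dish. Origin on the bench under the column
- magazine_c (a point): on the column's axis at the level of the catches' undersides, 105 mm above the bench; axes as magazine. The spring catches are sloped on top, flat below, and reach 5 mm in over a dish's edge. A dish first rests on the slopes, its underside about 11 mm above this point; pressed down, it drives them aside and they snap over it once its top is 3 to 4 mm below this point
- lifter (a joint): travel in m of the white spring lifter under the dishes: 0 when empty (its top 1 mm below the catches), grows downwards, 0.080 at most. It pushes up with 3 N, 1.4 N more for each dish pressed in; dishes already in are pushed down by the next. The catches add up to about 6 N while a dish passes them
- empty0_c (a point): centre (half-way up) of an empty culture dish with its lid locked on (one rigid piece), 66 mm across and 18 mm high, 35 g, lying flat on the bench at the start. Three or four of the four are there; the rest are absent (None at the start)
- empty1_c (a point): centre (half-way up) of an empty culture dish with its lid locked on (one rigid piece), 66 mm across and 18 mm high, 35 g, lying flat on the bench at the start. Three or four of the four are there; the rest are absent (None at the start)
- empty2_c (a point): centre (half-way up) of an empty culture dish with its lid locked on (one rigid piece), 66 mm across and 18 mm high, 35 g, lying flat on the bench at the start. Three or four of the four are there; the rest are absent (None at the start)
- empty3_c (a point): centre (half-way up) of an empty culture dish with its lid locked on (one rigid piece), 66 mm across and 18 mm high, 35 g, lying flat on the bench at the start. Three or four of the four are there; the rest are absent (None at the start)
- media_bottle: glass media bottle with blue cap, 76 mm across, 160 mm tall; origin at the centre of its underside. A bystander, to be left where it is
- beaker: glass beaker, 68 mm across, 85 mm tall; origin at the centre of its underside. A bystander, to be left where it is
- timer: white bench timer, 55 x 75 x 16 mm; origin at the centre of its underside. A bystander, to be left where it is
- tape: roll of paper tape lying flat, 68 mm across, 19 mm high; origin at the centre of its underside. A bystander, to be left where it is
- pen: marker pen lying down, 140 mm long, 11 mm thick; origin below its middle. A bystander, to be left where it is
Mind the look-alikes: they are no part of the job. Leave any orange or yellow look-alike of the part that bears empty0_c alone. Leave any blue or turquoise look-alike of the part that bears lid_near_c alone.

How it is judged:
By the outcome, as a careful person would: the job done as asked, in the order asked, and still so for the second after the job is handed in, with the robot touching nothing.
Of empty0, empty1, empty2, empty3 only 3 to 4 are there at a start; the rules pass over those that are not, and their reading is None.
At some moment in a run one of empty0, empty1, empty2, empty3 may be knocked a few centimetres aside while the robot is not near it.
Once in a run the grip may slacken for a moment while it holds something.
It also fails if it takes over 210 s, if anything falls off the work surface, if the arm or the gripper's body presses on something with over 40 N, if the wrist force passes 120 N, or if a joint passes its speed limit or range.

## Working session

There is one attempt and no reset: what is moved stays moved. The work goes in short steps, Python scripts to look and compute and a tool call to move; the robot and the scene stay as the last step left them, time stands still between calls to the robot, and variables do not carry over. Pictures are saved under pics/ and viewed, at most 14 in all, crops included, and the job is handed in when it is done.

Besides the shell and the picture viewer there is one more tool, called by a JSON object that holds its "fn" and its "kwargs", one argument or row to a line. play_rows: Moves the arm, as the interface text tells. Its arguments: {"type":"object","properties":{"deltas":{"type":"array","items":{"type":"array"}},"squeeze":{"type":"number"}},"required":["deltas"]}

```bash
ls; mkdir -p pics
cat > h.py <<'E'
import numpy as np, cv2
from plant import arm, viewer
from scipy.spatial.transform import Rotation as R
def rot(q): return R.from_quat([q[1],q[2],q[3],q[0]])
def cal(n):
    c=viewer.calibration(n); f=192/np.tan(np.radians(c['vfov'])/2)
    K=np.array([[f,0,c['cx']],[0,f,c['cy']],[0,0,1.]])
    return K,np.array(c['distortion'],float),np.array(c['xyz'],float),rot(c['attitude'])
def ray(C,uv):
    K,d,p,r=C; u=cv2.undistortPoints(np.array([[uv]],float),K,d)[0,0]
    return p,r.apply([u[0],u[1],1.])
def onz(C,uv,z):
    p,v=ray(C,uv); return p+v*(z-p[2])/v[2]
def proj(C,X):
    K,d,p,r=C; x=r.inv().apply(np.atleast_2d(X)-p)
    return cv2.projectPoints(x,np.zeros(3),np.zeros(3),K,d)[0][:,0]
E
python3 - <<'E'
from h import *
s=arm.state(); print(s['eef_pos'],s['tcp_rot'],s['gripper_width'],arm.finger_overhang)
for n in ['scene','top','wrist']:
    c=viewer.calibration(n);print(n,c)
    im=viewer.camera(n);cv2.imwrite(f'pics/{n}0.png',im)
    if n!='wrist': cv2.imwrite(f'pics/{n}0b.png',cv2.resize(im,(800,600),interpolation=cv2.INTER_CUBIC))
E
```

```text
pics
[180.26054889 598.06060839 244.50881109] [-7.97875966e-05  1.45849413e-01  9.89306541e-01 -7.14922977e-04] 85.3294653329052 14.0
scene {'vfov': 48.92923707623654, 'cx': 256.8449902964321, 'cy': 192.59863760584176, 'distortion': array([-0.03183957,  0.        ,  0.        ,  0.        ,  0.        ]), 'xyz': array([1166.36482418,  294.56593584, 1145.73594802]), 'attitude': array([-0.15404512,  0.5220816 ,  0.80124952, -0.24839507])}
top {'vfov': 49.38097924329918, 'cx': 258.34000128993046, 'cy': 194.24177183521326, 'distortion': array([-0.01558607,  0.        ,  0.        ,  0.        ,  0.        ]), 'xyz': array([ 465.77425192,  -18.50015549, 1137.09139627]), 'attitude': array([-0.0102488 ,  0.71327821, -0.70050057,  0.0206907 ])}
wrist {'vfov': 62.25817915493992, 'cx': 254.73883699245667, 'cy': 191.40128747811235, 'distortion': array([-0.048233,  0.      ,  0.      ,  0.      ,  0.      ]), 'xyz': array([119.60769561, 617.03365656, 373.43563835]), 'attitude': array([0.10503403, 0.79610567, 0.59098227, 0.0769647 ])}
```

View pics/top0b.png

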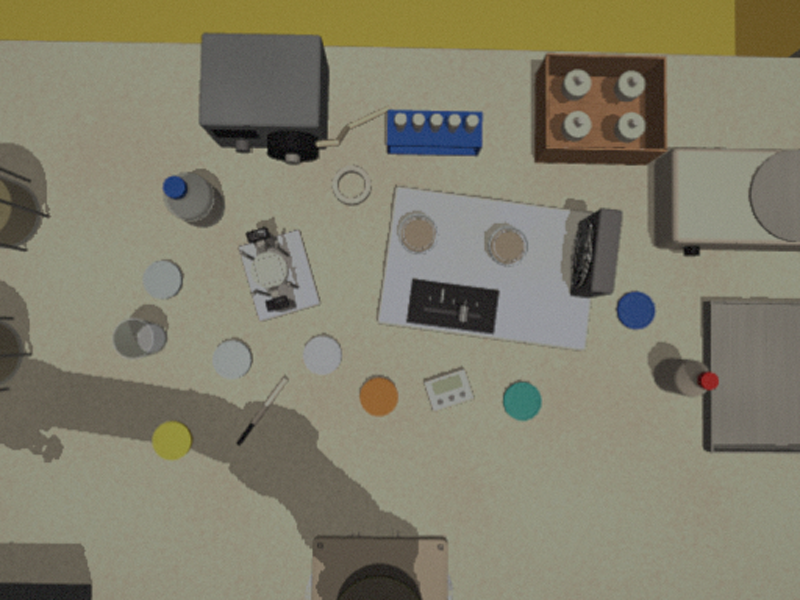

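View pics/scene0b.png

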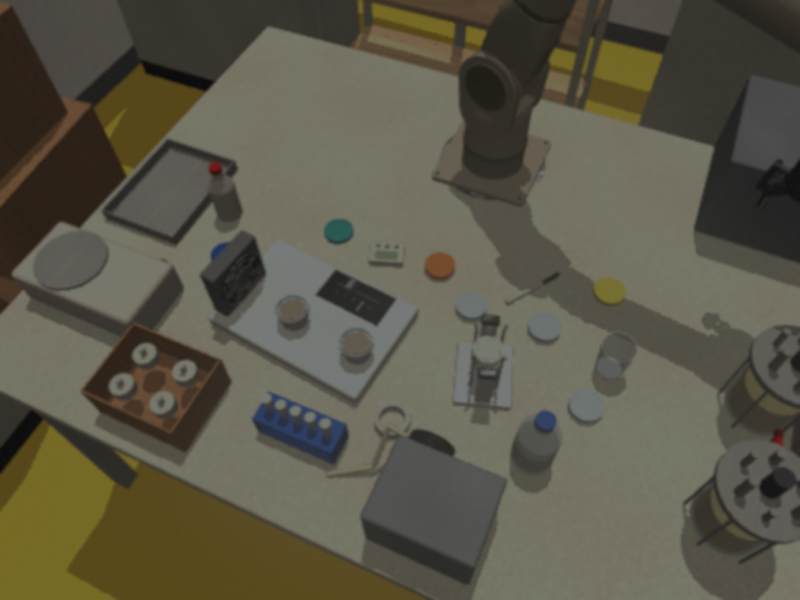

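The top view, at 800x600, shows these candidates:
- **Empties:** three white dishes at (163,279), (232,358) and (322,354).
- **Not empties:** the tape ring at (351,185), and the orange (378,396) and yellow (171,440) look-alikes.
- **Lids:** near at (507,244) and far at (417,232). The teal (522,400) and blue (636,310) discs are decoys.
- **Other parts:** fan at (595,255), fader cap at (463,312), magazine at (272,268).

```bash
cat > m.py <<'E'
from h import *
im=cv2.imread('pics/top0.png'); C=cal('top')
k=512/800
for n,u,z in [('e0',(163,279),18),('e1',(232,358),18),('e2',(322,354),18),('near',(507,244),73),('far',(417,232),73),('cap',(463,312),50),('bottle',(175,187),160),('beaker',(126,338),0),('pen',(263,410),5),('mag',(271,268),100)]:
    print(n,onz(C,np.array(u)*k,z).round(0), im[int(u[1]*k),int(u[0]*k)])
lab=cv2.cvtColor(im,cv2.COLOR_BGR2LAB).astype(int)
m=((lab[...,2]<132)&(lab[...,0]>120)).astype(np.uint8)*255
n,l,st,ce=cv2.connectedComponentsWithStats(m)
for i in range(1,n):
    if st[i,4]>150:
        c=cv2.findContours((l==i).astype(np.uint8),0,1)[0][0]
        e=cv2.fitEllipse(c); r=cv2.minAreaRect(c)
        print(st[i],'ell',np.round(e[0],1),np.round(e[1],1),onz(C,e[0],18).round(0),'rect',[onz(C,p,30 if st[i,4]>3000 else 5).round(0)[:2].tolist() for p in cv2.boxPoints(r)] if st[i,4]>1200 else '')
E
python3 m.py
```

```text
e0 [549. 379.  18.] [140 142 138]
e1 [416. 257.  18.] [147 148 144]
e2 [426. 103.  18.] [154 152 150]
near [ 614. -202.   73.] [ 94 110 124]
far [630. -54.  73.] [ 95 113 128]
cap [ 501. -133.   50.] [103 108 109]
bottle [678. 315. 160.] [119  67  40]
beaker [447. 446.   0.] [ 92 102 100]
pen [328. 204.   5.] [ 93 104 113]
mag [564. 179. 100.] [143 156 153]
[ 243  120  135  103 7732] ell [307.6 172.6] [ 98.4 147. ] [ 576. -166.   18.] rect [[483.0, 8.0], [715.0, -19.0], [675.0, -372.0], [443.0, -342.0]]
[162 147  42  58 781] ell [180.3 177.5] [41.5 50.8] [556. 176.  18.] rect 
[ 92 167  24  24 454] ell [103.4 178.5] [23.  23.3] [550. 381.  18.] rect 
[ 88 208  16  18 164] ell [ 94.7 216.5] [13.2 16.3] [447. 401.  18.] rect 
[194 215  25  25 482] ell [206.  226.9] [23.6 24.2] [425. 104.  18.] rect 
[136 218  25  24 464] ell [147.9 229.7] [23.2 23.7] [415. 258.  18.] rect 
[272 237  31  25 223] ell [286.4 247.9] [25.4 25.6] [ 373. -112.   18.] rect
```

Run:
```python
from h import *
a=cv2.imread('pics/top0.png')
x=cv2.resize(a[115:225,235:400],None,fx=4.8,fy=4.8,interpolation=cv2.INTER_CUBIC)
cv2.imwrite('pics/c1.png',cv2.convertScaleAbs(x,alpha=1.3))
```

```text
(no output)
```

View pics/c1.png

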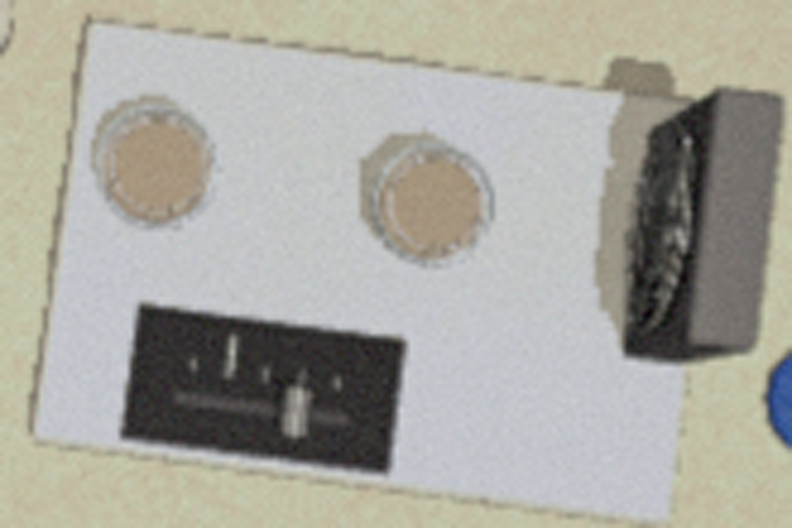

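The crop shows both poured lids, with the near one at crop (432,203). It also shows the fader cap at (296,410) and the long mark at (230,356), the fourth from the right. The cooler's y axis is about (0.112, 0.994). I'm moving above the fader now.

{"fn": "play_rows", "kwargs": {
  "deltas": [
    [-1,[310,-726,-20],[0,0,10.4]],
    [-1,[310,-726,-20],[0,0,10.4]],
    [-1,[310,-726,-20],[0,0,10.4]],
    [-1,[310,-726,-20],[0,0,10.4]],
    [-1,[310,-726,-20],[0,0,10.4]],
    [-1,[310,-726,-20],[0,0,10.4]],
    [-1,[310,-726,-20],[0,0,10.4]],
    [-1,[310,-726,-20],[0,0,10.4]],
    [-1,[310,-726,-20],[0,0,10.4]],
    [-1,[310,-726,-20],[0,0,10.4]]
  ]
}}

```text
clock: 1.4
eef_pos: [426.1, 21.8, 229.6]
tcp_rot: [0.0, 0.056, 0.998, 0.0]
ft_force: [0.4, 1.2, 0.0]
gripper_width: 85.5
grip_force: 0.0
```

{"fn": "play_rows", "kwargs": {
  "deltas": [
    [-1,[66,-154,0],[0,0,0]],
    [-1,[66,-154,0],[0,0,0]],
    [-1,[66,-154,0],[0,0,0]],
    [-1,[66,-154,0],[0,0,0]],
    [-1,[66,-154,0],[0,0,0]]
  ]
}}

```text
clock: 2.02
eef_pos: [491.5, -129.6, 229.2]
tcp_rot: [-0.0, 0.056, 0.998, 0.0]
ft_force: [-0.3, -0.5, 0.9]
gripper_width: 85.1
grip_force: 0.0
```

```bash
cat > look.py <<'E'
from h import *
import sys,pickle
n=sys.argv[1]; s=arm.state(); C=cal('wrist'); im=viewer.camera('wrist')
cv2.imwrite(f'pics/{n}.png',im); pickle.dump((C,s),open(f'pics/{n}.pkl','wb'))
print(s['clock'],np.round(s['eef_pos'],1),'tool xyz',rot(s['tcp_rot']).as_matrix().T.round(3).tolist(),'cam',C[2].round(0),C[3].apply([0,0,1]).round(2))
E
python3 look.py w1
python3 - <<'E'
from h import *
print(proj(cal('top'),[180,598,245]),proj(cal('scene'),[180,598,245]))
E
```

```text
2.025 [ 491.5 -129.6  229.2] tool xyz [[-0.994, 0.111, 0.001], [0.111, 0.994, 0.0], [-0.001, 0.0, -1.0]] cam [ 428. -122.  358.] [ 0.26 -0.03 -0.97]
[[-43.38059402 342.99125282]] [[502.04896445 140.82073048]]
```

View pics/w1.png

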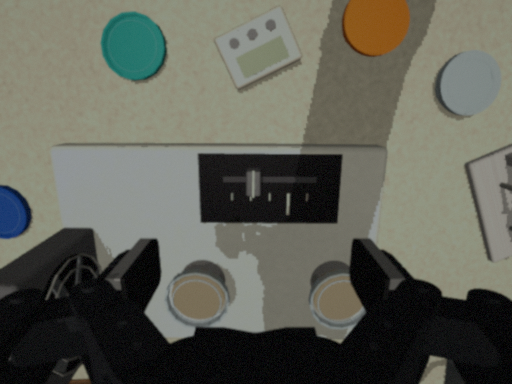

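The wrist view (up is -x, right is +y) shows the fader cap at about (253,184) and the long mark at (289,204). The near lid is at (198,298), the far one at (338,300).

Run:
```python
from h import *
import pickle
im=cv2.imread('pics/w1.png');C,s=pickle.load(open('pics/w1.pkl','rb'))
g=cv2.cvtColor(im,cv2.COLOR_BGR2GRAY)
sub=g[156:220,202:338]
n,l,st,ce=cv2.connectedComponentsWithStats((sub>75).astype(np.uint8))
ax=np.array([.111,.994])
for i in range(1,n):
    if st[i,4]>5:
        u=ce[i]+[202,156]; print(st[i],u.round(1),[onz(C,u,z).round(1)[:2].tolist() for z in (32,54)], 'along',[(onz(C,u,z)[:2]@ax).round(1) for z in (32,54)])
np.set_printoptions(linewidth=250)
print(sub[10:45:3,40:64])
# brown agar
hsv=cv2.cvtColor(im,cv2.COLOR_BGR2HSV)
m=((hsv[...,0]>5)&(hsv[...,0]<18)&(hsv[...,1]>60)).astype(np.uint8)
m[:250]=0
n,l,st,ce=cv2.connectedComponentsWithStats(m)
for i in range(1,n):
    if st[i,4]>300: print(st[i],ce[i],onz(C,ce[i],63).round(1))
```

```text
[ 45  14  12  31 295] [252.5 183.6] [[506.0, -133.6], [500.8, -132.8]] along [np.float64(-76.6), np.float64(-76.4)]
[29 37  2  7 13] [231.5 196.2] [[517.3, -157.4], [511.3, -155.0]] along [np.float64(-99.0), np.float64(-97.3)]
[66 37  3  8 17] [269.2 196.6] [[522.1, -117.6], [515.8, -117.9]] along [np.float64(-58.9), np.float64(-59.9)]
[84 37  4 22 69] [287.5 203.3] [[531.8, -98.8], [524.9, -100.4]] along [np.float64(-39.1), np.float64(-41.5)]
[[ 24  27  24  27  22  20  21  26  25  27  26  27  24  22  22  23  23  24  29  22  28  21  24  27]
 [ 22  22  24  28  29  36  40  39  39  41  42  47  43  38  40  39  37  37  31  23  22  19  25  21]
 [ 25  19  27  32  48  71  78  82  82  91 118 133 116  89  78  79  77  67  47  27  25  21  29  20]
 [ 24  25  32  35  58  76  87  89  92 101 124 136 120 101  90  89  88  72  48  24  20  23  22  23]
 [ 56  57  54  58  64  80  88  91  91  99 126 134 118  99  90  88  85  69  50  41  39  47  53  53]
 [ 49  51  54  51  65  77  85  90  91 100 126 136 117  95  88  88  85  68  49  39  37  48  49  50]
 [ 26  23  21  36  59  74  86  88  90 102 132 139 121  97  91  87  80  71  45  24  14  29  22  23]
 [ 21  23  22  33  58  77  86  87  87 102 130 139 122  98  89  84  84  69  46  25  20  24  23  24]
 [ 23  26  24  33  55  76  82  87  87 101 132 137 114  90  86  84  80  70  45  27  13  18  22  26]
 [ 23  21  20  34  57  75  83  86  86 102 132 137 113  92  86  87  80  68  45  21  18  21  21  21]
 [ 20  22  20  23  23  37  45  63  91  94 123 127  94  57  43  44  39  30  23  19  21  22  20  14]
 [ 21  24  19  21  25  22  20  66 106  92  52  26  20  21  23  17  20  24  22  16  18  16  22  21]]
```

{"fn": "play_rows", "kwargs": {
  "deltas": [
    [0.4,[9.5,-3.5,-120],[0,0,0]],
    [0.4,[9.5,-3.5,-120],[0,0,0]],
    [0.4,[9.5,-3.5,-150],[0,0,0]],
    [0.4,[9.5,-3.5,-170],[0,0,0]],
    [0.4,[9.5,-3.5,-176],[0,0,0]],
    [0.4,[9.5,-3.5,-177],[0,0,0]],
    [0.4,[9.5,-3.5,-177],[0,0,0]]
  ]
}}

```text
clock: 2.95
eef_pos: [501.8, -133.4, 53.4]
tcp_rot: [0.001, 0.055, 0.998, 0.0]
ft_force: [0.3, -0.4, 0.6]
gripper_width: 25.2
grip_force: 0.0
```

```bash
python3 look.py w2
```

```text
2.95 [ 501.8 -133.4   53.4] tool xyz [[-0.994, 0.111, -0.001], [0.111, 0.994, 0.001], [0.001, 0.0, -1.0]] cam [ 439. -126.  182.] [ 0.26 -0.03 -0.97]
```

View pics/w2.png

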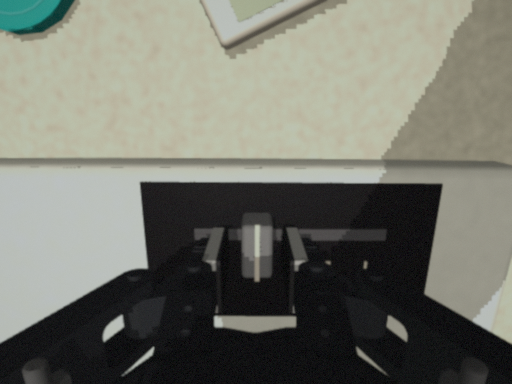

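The fingers straddle the cap at (257,245), with the pads at columns 213 and 297. I'll close on it and slide.

{"fn": "play_rows", "kwargs": {
  "deltas": [
    [1,[0,0,0],[0,0,0]],
    [1,[0,0,0],[0,0,0]],
    [1,[0,0,0],[0,0,0]],
    [1,[1.4,12,0],[0,0,0]],
    [1,[2.8,24,0],[0,0,0]],
    [1,[4.1,37,0],[0,0,0]],
    [1,[4.1,37,0],[0,0,0]],
    [1,[4.1,37,0],[0,0,0]]
  ],
  "squeeze": 25
}}

```text
clock: 4.0
eef_pos: [506.2, -95.5, 53.3]
tcp_rot: [0.001, 0.055, 0.998, 0.0]
ft_force: [-0.5, 1.4, 6.5]
gripper_width: 13.1
grip_force: 29.8
```

```bash
python3 look.py w3
python3 - <<'E'
from h import *
import pickle
im=cv2.imread('pics/w3.png');C,s=pickle.load(open('pics/w3.pkl','rb'))
cv2.imwrite('pics/w3c.png',cv2.resize(im[170:320,130:400],None,fx=2.9,fy=2.9,interpolation=cv2.INTER_CUBIC))
E
```

```text
4.0 [506.2 -95.5  53.3] tool xyz [[-0.994, 0.11, -0.001], [0.11, 0.994, 0.001], [0.001, 0.001, -1.0]] cam [443. -88. 182.] [ 0.26 -0.03 -0.97]
```

View pics/w3c.png

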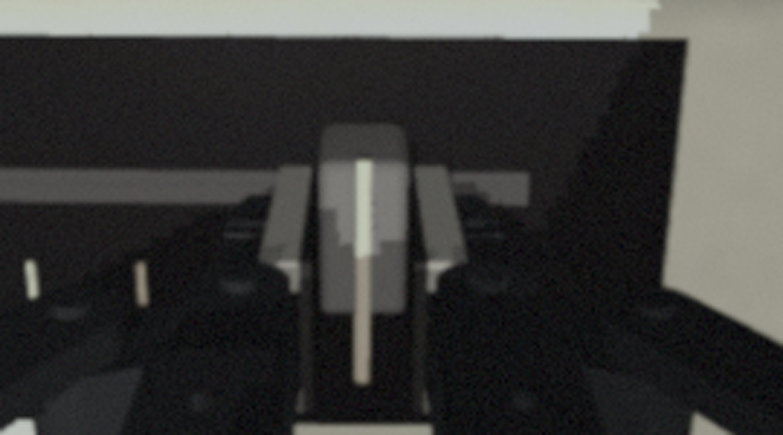

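The cap's stripe, at crop x 364, lines up with the long mark at x 361. I'll check that for parallax.

Run:
```python
from h import *
import pickle
C,s=pickle.load(open('pics/w3.pkl','rb')); ax=np.array([.111,.994])
for n,u,z in [('stripe top',(364,165),54),('stripe bottom',(362,250),54),('mark bot',(361,378),32),('m20',(31,280),32),('m40',(142,285),32),('slotL',(528,188),32)]:
    print(n,[round(float(onz(C,np.array([130,170])+np.array(u)/2.9,zz)[:2]@ax),1) for zz in (z-2,z,z+2)])
print(s['eef_pos'][:2]@ax)
```

```text
stripe top [-38.4, -38.4, -38.4]
stripe bottom [-38.7, -38.7, -38.7]
mark bot [-38.8, -38.8, -38.8]
m20 [-99.6, -98.8, -98.0]
m40 [-79.1, -78.5, -78.0]
slotL [-9.1, -9.5, -9.9]
-38.78272915420378
```

{"fn": "play_rows", "kwargs": {
  "deltas": [
    [0.4,[0,0,0],[0,0,0]],
    [0.4,[0,0,0],[0,0,0]],
    [-0.2,[0,0,50],[0,0,0]],
    [-1,[0,0,110],[0,0,0]],
    [-1,[50,-50,130],[0,0,0]],
    [-1,[90,-107,130],[0,0,0]],
    [-1,[90,-107,130],[0,0,0]],
    [-1,[90,-107,130],[0,0,0]],
    [-1,[90,-107,130],[0,0,0]]
  ]
}}

```text
clock: 5.18
eef_pos: [594.9, -202.7, 182.2]
tcp_rot: [-0.0, 0.055, 0.998, 0.0]
ft_force: [0.6, 0.3, 0.0]
gripper_width: 85.4
grip_force: 0.0
```

```bash
python3 look.py w4
```

```text
5.175 [ 594.9 -202.7  182.2] tool xyz [[-0.994, 0.111, 0.001], [0.111, 0.994, 0.001], [-0.001, 0.001, -1.0]] cam [ 532. -196.  311.] [ 0.26 -0.03 -0.97]
```

View pics/w4.png

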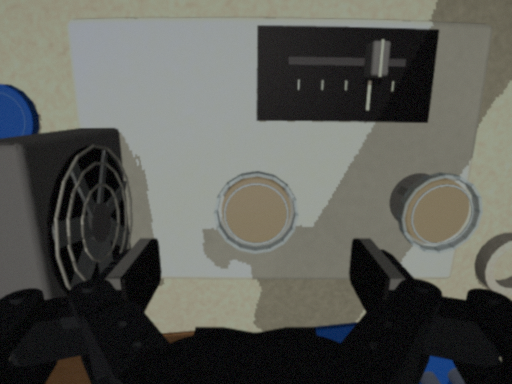

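The near lid is centred at (256.5,211) and the far lid at (439,212). The fader cap sits on the long mark.

Run:
```python
from h import *
import pickle
C,s=pickle.load(open('pics/w4.pkl','rb'))
for n,u in [('near',(256.5,211)),('far',(439,212)),('nl',(216,211)),('nr',(297,211)),('nt',(256,171)),('nb',(256,252))]: print(n,onz(C,u,71).round(1))
K,d,p,r=C; print(np.linalg.norm((onz(C,(439,212),71)-onz(C,(256.5,211),71))[:2]))
# cap fader check
```

```text
near [ 611.6 -203.    71. ]
far [629.3 -56.4  71. ]
nl [ 608.1 -235.1   71. ]
nr [ 615.3 -171.    71. ]
nt [ 579.5 -199.9   71. ]
nb [ 647.  -207.4   71. ]
147.7276731014971
```

{"fn": "play_rows", "kwargs": {
  "deltas": [
    [-1,[17.6,-0.5,-30],[0,0,0]],
    [-1,[17.6,-0.5,-80],[0,0,0]],
    [-1,[17.6,-0.5,-110],[0,0,0]],
    [-1,[17.6,-0.5,-124],[0,0,0]],
    [-1,[17.6,-0.5,-124],[0,0,0]],
    [0,[17.6,-0.5,-124],[0,0,0]],
    [0,[17.6,-0.5,-124],[0,0,0]],
    [0,[17.6,-0.5,-124],[0,0,0]],
    [0,[17.6,-0.5,-124],[0,0,0]],
    [0,[17.6,-0.5,-124],[0,0,0]]
  ],
  "squeeze": 25
}}

```text
clock: 6.48
eef_pos: [613.8, -204.4, 60.5]
tcp_rot: [0.001, 0.056, 0.998, 0.0]
ft_force: [-1.8, 1.7, 5.7]
gripper_width: 65.4
grip_force: 26.5
```

```bash
python3 look.py w5
```

```text
6.475 [ 613.8 -204.4   60.5] tool xyz [[-0.994, 0.111, -0.002], [0.111, 0.994, 0.0], [0.002, 0.0, -1.0]] cam [ 550. -197.  189.] [ 0.26 -0.03 -0.97]
```

View pics/w5.png

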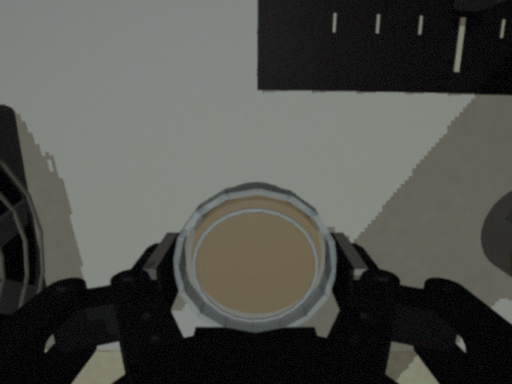

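The lid is gripped about its diameter, with its centre at (255,257) and an opening of 65 mm. Now I'll tip it about its -x edge and lift.

{"fn": "play_rows", "kwargs": {
  "deltas": [
    [0,[0,0,4.5],[-0.44,-3.98,0]],
    [0,[0.2,0,8],[-1.11,-9.94,0]],
    [0,[0,0,11.6],[-1.78,-15.9,0]],
    [0,[-0.9,0,15],[-2.44,-21.9,0]],
    [0,[-0.9,0,21],[-2.44,-21.9,0]],
    [0,[-0.9,0,27.5],[-2.44,-21.9,0]],
    [0,[-0.9,0,27.5],[-2.44,-21.9,0]],
    [0,[-0.9,0,27.5],[-2.44,-21.9,0]]
  ],
  "squeeze": 30
}}

```text
clock: 7.52
eef_pos: [612.6, -204.1, 86.1]
tcp_rot: [0.191, 0.054, 0.98, -0.011]
ft_force: [-1.0, -0.4, -0.1]
gripper_width: 65.7
grip_force: 33.3
```

```bash
python3 look.py w6
python3 - <<'E'
from h import *
a=cv2.imread('pics/w6.png'); b=viewer.camera('scene'); print(proj(cal('scene'),[613,-203,80]))
u,v=proj(cal('scene'),[613,-203,80])[0].astype(int)
b=cv2.resize(b[v-60:v+60,u-60:u+60],(384,384),interpolation=cv2.INTER_CUBIC)
cv2.imwrite('pics/w6c.png',np.hstack([a[:,50:460],b]))
E
```

```text
7.525 [ 612.6 -204.1   86.1] tool xyz [[-0.921, 0.102, -0.375], [0.11, 0.994, -0.0], [0.372, -0.042, -0.927]] cam [ 506. -192.  181.] [ 0.6  -0.07 -0.8 ]
[[185.93289003 195.92096306]]
```

View pics/w6c.png

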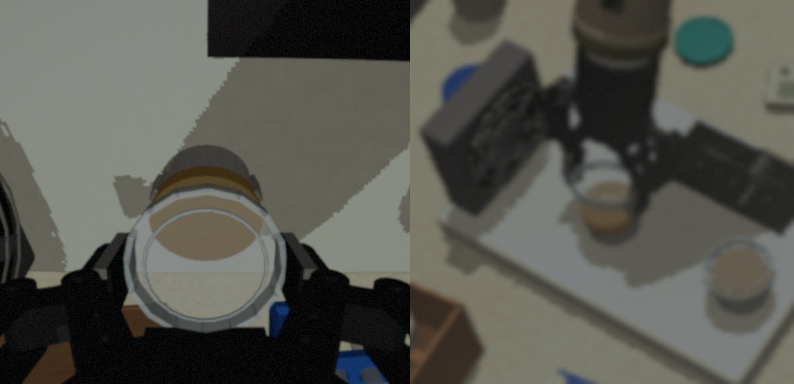

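The tipped lid is clear of the dish in both views. I'll hold it for 2 s.

{"fn": "play_rows", "kwargs": {
  "deltas": [
    [0,[0,0,0],[0,0,0]],
    [0,[0,0,0],[0,0,0]],
    [0,[0,0,0],[0,0,0]],
    [0,[0,0,0],[0,0,0]],
    [0,[0,0,0],[0,0,0]],
    [0,[0,0,0],[0,0,0]],
    [0,[0,0,0],[0,0,0]],
    [0,[0,0,0],[0,0,0]],
    [0,[0,0,0],[0,0,0]],
    [0,[0,0,0],[0,0,0]]
  ]
}}

```text
clock: 8.88
eef_pos: [612.0, -204.2, 86.0]
tcp_rot: [0.191, 0.055, 0.98, -0.011]
ft_force: [0.2, -0.1, -0.2]
gripper_width: 64.9
grip_force: 33.3
```

{"fn": "play_rows", "kwargs": {
  "deltas": [
    [0,[0,0,0],[0,0,0]],
    [0,[0,0,0],[0,0,0]],
    [0,[0,0,0],[0,0,0]],
    [0,[0,0,0],[0,0,0]],
    [0,[0,0,0],[0,0,0]],
    [0,[0,0,0],[0,0,0]],
    [0,[0,0,0],[0,0,0]],
    [0,[0,0,0],[0,0,0]],
    [0,[0,0,0],[0,0,0]]
  ]
}}

```text
clock: 10.0
eef_pos: [612.0, -204.2, 86.0]
tcp_rot: [0.191, 0.055, 0.98, -0.011]
ft_force: [-0.3, -0.9, -0.2]
gripper_width: 65.6
grip_force: 33.3
```

{"fn": "play_rows", "kwargs": {
  "deltas": [
    [0,[0.4,0,0],[1.11,9.94,0]],
    [0,[1,0,0],[2.0,17.9,0]],
    [0,[1.6,0,0],[2.44,21.9,0]],
    [0,[1.6,0,-6],[2.44,21.9,0]],
    [0,[1.6,0,-12],[2.44,21.9,0]],
    [0,[1.6,0,-17],[2.44,21.9,0]],
    [0,[1.6,0,-21],[2.44,21.9,0]],
    [0,[1.6,0,-25],[2.44,21.9,0]],
    [0,[1.6,0,-25],[2.44,21.9,0]]
  ]
}}

```text
clock: 11.12
eef_pos: [613.6, -204.2, 61.0]
tcp_rot: [0.0, 0.056, 0.998, 0.0]
ft_force: [0.7, -0.8, -0.5]
gripper_width: 65.4
grip_force: 33.4
```

{"fn": "play_rows", "kwargs": {
  "deltas": [
    [0,[0,0,-1.2],[0,0,0]],
    [0,[0,0,-1.2],[0,0,0]]
  ]
}}

```text
clock: 11.38
eef_pos: [613.8, -204.2, 60.6]
tcp_rot: [0.0, 0.056, 0.998, 0.0]
ft_force: [-3.5, 2.2, 7.4]
gripper_width: 65.1
grip_force: 33.8
```

```bash
python3 look.py w7
python3 - <<'E'
from h import *
cv2.imwrite('pics/w57.png',np.hstack([cv2.imread(f'pics/{n}.png')[160:350,120:400] for n in ('w5','w7')]))
E
```

```text
11.375 [ 613.8 -204.2   60.6] tool xyz [[-0.994, 0.111, -0.0], [0.111, 0.994, 0.0], [0.0, 0.0, -1.0]] cam [ 551. -197.  189.] [ 0.26 -0.03 -0.97]
```

View pics/w57.png

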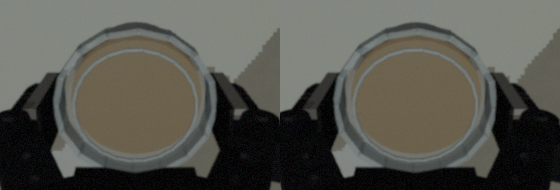

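The lid is seated: same height and same picture as before the lift. Releasing it and going to the far lid, 150 mm along.

{"fn": "play_rows", "kwargs": {
  "deltas": [
    [-1,[0,0,0],[0,0,0]],
    [-1,[0,0,0],[0,0,0]],
    [-1,[0,0,0],[0,0,0]],
    [-1,[0,0,20],[0,0,0]],
    [-1,[0,0,60],[0,0,0]],
    [-1,[6,53,60],[0,0,0]],
    [-1,[12,107,60],[0,0,0]],
    [-1,[16.6,149,60],[0,0,0]],
    [-1,[16.6,149,50],[0,0,0]],
    [-1,[16.6,149,20],[0,0,0]]
  ],
  "squeeze": 25
}}

```text
clock: 12.68
eef_pos: [631.7, -55.6, 81.8]
tcp_rot: [0.002, 0.055, 0.998, 0.0]
ft_force: [0.2, -0.9, -0.1]
gripper_width: 85.4
grip_force: 0.0
```

```bash
cat > agar.py <<'E'
from h import *
import sys,pickle
C=cal('top'); im=viewer.camera('top')
hsv=cv2.cvtColor(im,cv2.COLOR_BGR2HSV)
np.save('pics/%s.npy'%sys.argv[1],im)
g=cv2.cvtColor(im,cv2.COLOR_BGR2GRAY)
for n,X in [('near',(613,-203.5,73)),('far',(630.5,-55,73))]:
    u=proj(C,X)[0].astype(int); w=18
    a=hsv[u[1]-w:u[1]+w,u[0]-w:u[0]+w]
    print(n,u,'median hsv',np.median(a[8:28,8:28],(0,1)))
E
python3 look.py w8
python3 - <<'E'
from h import *
import pickle
for w in ('w4','w8'):
    im=cv2.imread(f'pics/{w}.png');C,s=pickle.load(open(f'pics/{w}.pkl','rb'))
    hsv=cv2.cvtColor(im,cv2.COLOR_BGR2HSV)
    m=((hsv[...,0]>5)&(hsv[...,0]<20)&(hsv[...,1]>55)).astype(np.uint8)
    n,l,st,ce=cv2.connectedComponentsWithStats(m)
    for i in range(1,n):
        if st[i,4]>600: print(w,st[i],ce[i].round(1),onz(C,ce[i],63).round(1))
E
```

```text
12.675 [631.7 -55.6  81.8] tool xyz [[-0.994, 0.111, -0.004], [0.111, 0.994, 0.0], [0.004, -0.0, -1.0]] cam [568. -48. 210.] [ 0.26 -0.03 -0.97]
w4 [ 44 355  48  29 948] [ 68.7 371.7] [ 760.7 -406.7   63. ]
```

{"fn": "play_rows", "kwargs": {
  "deltas": [
    [-1,[0,0,-12],[0,0,0]],
    [-1,[0,0,-22.5],[0,0,0]],
    [-1,[0,0,-22.5],[0,0,0]],
    [0,[0,0,-22.5],[0,0,0]],
    [0,[0,0,-22.5],[0,0,0]],
    [0,[0,0,-22.5],[0,0,0]],
    [0,[0,0,-22.5],[0,0,0]],
    [0,[0,0,-22.5],[0,0,0]]
  ],
  "squeeze": 25
}}

```text
clock: 13.72
eef_pos: [630.7, -55.4, 58.2]
tcp_rot: [0.001, 0.056, 0.998, 0.0]
ft_force: [-1.8, -0.5, 5.6]
gripper_width: 65.6
grip_force: 27.3
```

```bash
python3 look.py w9
python3 - <<'E'
from h import *
a=cv2.imread('pics/w9.png')[100:384,110:400];b=viewer.camera('top')
C=cal('top'); u=proj(C,(613,-203.5,73))[0].astype(int)
b=cv2.resize(b[u[1]-30:u[1]+30,u[0]-75:u[0]+35],None,fx=4.6,fy=4.73,interpolation=cv2.INTER_CUBIC)
cv2.imwrite('pics/w9c.png',np.hstack([a,b[:284]]));print(u)
E
```

```text
13.725 [630.7 -55.4  58.2] tool xyz [[-0.994, 0.111, -0.001], [0.111, 0.994, 0.0], [0.001, 0.0, -1.0]] cam [567. -48. 187.] [ 0.26 -0.03 -0.97]
[325 156]
```

View pics/w9c.png

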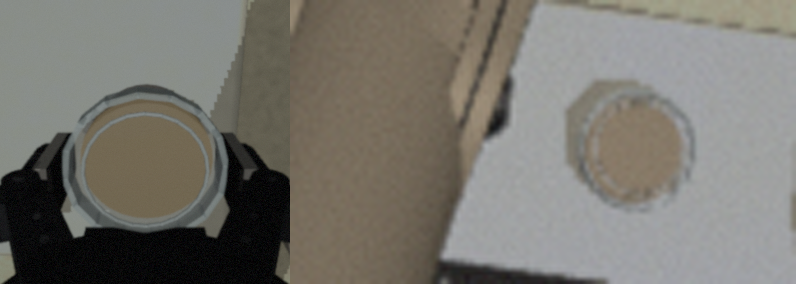

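Left half: the far lid is gripped about its diameter. Right half: the near lid is back on, centred at (637,150). I'll repeat the tip and lift.

{"fn": "play_rows", "kwargs": {
  "deltas": [
    [0,[0,0,4.5],[-0.44,-3.98,0]],
    [0,[0.2,0,8],[-1.11,-9.94,0]],
    [0,[0,0,11.6],[-1.78,-15.9,0]],
    [0,[-0.9,0,15],[-2.44,-21.9,0]],
    [0,[-0.9,0,21],[-2.44,-21.9,0]],
    [0,[-0.9,0,27.5],[-2.44,-21.9,0]],
    [0,[-0.9,0,27.5],[-2.44,-21.9,0]],
    [0,[-0.9,0,27.5],[-2.44,-21.9,0]],
    [0,[-0.9,0,27.5],[-2.44,-21.9,0]],
    [0,[-0.9,0,27.5],[-2.44,-21.9,0]]
  ],
  "squeeze": 30
}}

```text
clock: 15.08
eef_pos: [629.3, -55.3, 84.6]
tcp_rot: [0.191, 0.055, 0.98, -0.011]
ft_force: [-0.2, -0.6, -0.5]
gripper_width: 65.2
grip_force: 33.3
```

{"fn": "play_rows", "kwargs": {
  "deltas": [
    [0,[0,0,0],[0,0,0]],
    [0,[0,0,0],[0,0,0]],
    [0,[0,0,0],[0,0,0]],
    [0,[0,0,0],[0,0,0]],
    [0,[0,0,0],[0,0,0]],
    [0,[0,0,0],[0,0,0]],
    [0,[0,0,0],[0,0,0]],
    [0,[0,0,0],[0,0,0]],
    [0,[0,0,0],[0,0,0]],
    [0,[0,0,0],[0,0,0]]
  ]
}}

```text
clock: 16.32
eef_pos: [629.3, -55.2, 84.8]
tcp_rot: [0.191, 0.055, 0.98, -0.011]
ft_force: [1.3, -0.1, 0.7]
gripper_width: 65.4
grip_force: 33.3
```

{"fn": "play_rows", "kwargs": {
  "deltas": [
    [0,[0,0,0],[0,0,0]],
    [0,[0,0,0],[0,0,0]],
    [0,[0,0,0],[0,0,0]],
    [0,[0,0,0],[0,0,0]],
    [0,[0,0,0],[0,0,0]],
    [0,[0,0,0],[0,0,0]],
    [0,[0,0,0],[0,0,0]]
  ]
}}

```text
clock: 17.2
eef_pos: [629.3, -55.2, 84.8]
tcp_rot: [0.191, 0.055, 0.98, -0.011]
ft_force: [-0.2, 0.1, -1.0]
gripper_width: 65.5
grip_force: 33.3
```

```bash
python3 look.py w10
python3 - <<'E'
from h import *
a=cv2.imread('pics/w6.png')[170:345,150:360].astype(int);b=cv2.imread('pics/w10.png')[170:345,150:360].astype(int)
# lid ring brightness profile along central column
for im in (a,b): 
    g=im[:,95:115].mean((1,2)); d=np.abs(np.diff(g)); print([i for i in np.argsort(-d)[:8]])
E
```

```text
17.2 [629.3 -55.2  84.8] tool xyz [[-0.921, 0.103, -0.375], [0.111, 0.994, 0.0], [0.373, -0.041, -0.927]] cam [523. -43. 180.] [ 0.6  -0.07 -0.8 ]
[np.int64(147), np.int64(18), np.int64(161), np.int64(151), np.int64(162), np.int64(38), np.int64(17), np.int64(90)]
[np.int64(126), np.int64(22), np.int64(127), np.int64(161), np.int64(156), np.int64(21), np.int64(42), np.int64(162)]
```

{"fn": "play_rows", "kwargs": {
  "deltas": [
    [0,[0.4,0,0],[1.11,9.94,0]],
    [0,[1,0,0],[2.0,17.9,0]],
    [0,[1.4,0,0],[2.44,21.9,0]],
    [0,[1.4,0,-7],[2.44,21.9,0]],
    [0,[1.4,0,-13],[2.44,21.9,0]],
    [0,[1.4,0,-18],[2.44,21.9,0]],
    [0,[1.4,0,-22],[2.44,21.9,0]],
    [0,[1.4,0,-26],[2.44,21.9,0]],
    [0,[1.4,0,-27.5],[2.44,21.9,0]],
    [0,[1.4,0,-27.5],[2.44,21.9,0]]
  ]
}}

```text
clock: 18.5
eef_pos: [630.7, -55.0, 58.2]
tcp_rot: [0.0, 0.056, 0.998, 0.001]
ft_force: [-5.5, 1.1, 9.8]
gripper_width: 65.2
grip_force: 33.9
```

```bash
python3 look.py w11
python3 - <<'E'
from h import *
a,b=[cv2.imread(f'pics/{n}.png')[170:345,150:360].astype(int) for n in ('w9','w11')]
print(np.abs(a-b).mean(), np.abs(a-b).max())
E
```

```text
18.5 [630.7 -55.   58.2] tool xyz [[-0.994, 0.111, -0.0], [0.111, 0.994, 0.001], [0.0, 0.001, -1.0]] cam [568. -48. 187.] [ 0.26 -0.03 -0.97]
2.3263854875283445 43
```

Image matches the one before the lift, so the far lid is seated. Releasing it and going to the fader.

{"fn": "play_rows", "kwargs": {
  "deltas": [
    [-1,[0,0,0],[0,0,0]],
    [-1,[0,0,0],[0,0,0]],
    [-1,[0,0,0],[0,0,0]],
    [-1,[0,0,20],[0,0,0]],
    [-1,[0,0,75],[0,0,0]],
    [0.4,[-62,-20,75],[0,0,0]],
    [0.4,[-124.5,-40.5,75],[0,0,0]],
    [0.4,[-124.5,-40.5,75],[0,0,0]],
    [0.4,[-124.5,-40.5,50],[0,0,0]],
    [0.4,[-124.5,-40.5,40],[0,0,0]]
  ]
}}

```text
clock: 19.8
eef_pos: [506.6, -95.4, 97.4]
tcp_rot: [0.0, 0.055, 0.998, 0.0]
ft_force: [-0.1, 0.0, 1.1]
gripper_width: 25.3
grip_force: 0.0
```

```bash
python3 look.py w12
python3 - <<'E'
from h import *
import pickle
C,s=pickle.load(open('pics/w12.pkl','rb'))
g=cv2.cvtColor(cv2.imread('pics/w12.png'),cv2.COLOR_BGR2GRAY)
u=proj(C,(505,-96,54))[0]; print(u, g[int(u[1])-2:int(u[1])+3,int(u[0])-22:int(u[0])+23].mean(0).astype(int))
E
```

```text
19.8 [506.6 -95.4  97.4] tool xyz [[-0.994, 0.111, -0.0], [0.111, 0.994, 0.0], [0.0, 0.0, -1.0]] cam [443. -88. 226.] [ 0.26 -0.03 -0.97]
[253.29758373 218.27735277] [ 29  27  30  28  29  25  25  24  26  26  26  49  81 102 111 115 117 117
 117 118 118 135 169 183 181 162 134 118 116 116 116 115 112 104  93  67
  40  25  26  30  30  27  29  29  29]
```

{"fn": "play_rows", "kwargs": {
  "deltas": [
    [0.4,[0,0,-35],[0,0,0]],
    [0.4,[0,0,-44],[0,0,0]],
    [1,[0,0,-44],[0,0,0]],
    [1,[0,0,-44],[0,0,0]],
    [1,[0,0,-44],[0,0,0]],
    [1,[-2.2,-20,-44],[0,0,0]],
    [1,[-4.4,-40,-44],[0,0,0]],
    [1,[-6,-54,-44],[0,0,0]],
    [1,[-6.8,-60.8,-44],[0,0,0]],
    [1,[-6.8,-60.8,-44],[0,0,0]]
  ],
  "squeeze": 25
}}

```text
clock: 21.1
eef_pos: [499.0, -155.3, 53.2]
tcp_rot: [-0.001, 0.055, 0.998, 0.001]
ft_force: [-2.7, 4.5, -9.3]
gripper_width: 12.9
grip_force: 30.2
```

The fader is back at the off end. Next, open and go up over the magazine, turning to its yaw.

{"fn": "play_rows", "kwargs": {
  "deltas": [
    [0.4,[0,0,0],[0,0,0]],
    [0.4,[0,0,0],[0,0,0]],
    [-0.2,[0,0,50],[0,0,0]],
    [-1,[0,0,110],[0,0,0]],
    [-1,[0,30,170],[0,0,8]],
    [-1,[0,90,200],[0,0,15]],
    [-1,[5,150,225],[0,0,22]],
    [-1,[10,210,225],[0,0,22]],
    [-1,[15,270,225],[0,0,22]],
    [-1,[21,325,225],[0,0,22]]
  ]
}}

```text
clock: 22.35
eef_pos: [520.9, 170.6, 279.5]
tcp_rot: [0.001, -0.136, 0.991, 0.001]
ft_force: [0.2, -0.4, 0.1]
gripper_width: 85.1
grip_force: 0.0
```

{"fn": "play_rows", "kwargs": {
  "deltas": [
    [-1,[0,5,0],[0,0,0]],
    [-1,[0,5,0],[0,0,0]],
    [-1,[0,5,0],[0,0,0]]
  ]
}}

```text
clock: 22.72
eef_pos: [520.9, 171.7, 278.8]
tcp_rot: [0.0, -0.135, 0.991, 0.0]
ft_force: [-0.8, -0.3, 0.2]
gripper_width: 85.4
grip_force: 0.0
```

```bash
python3 look.py w13
```

```text
22.725 [520.9 171.7 278.8] tool xyz [[-0.964, -0.267, -0.001], [-0.267, 0.964, 0.0], [0.001, 0.0, -1.0]] cam [460. 154. 408.] [ 0.25  0.07 -0.97]
```

View pics/w13.png

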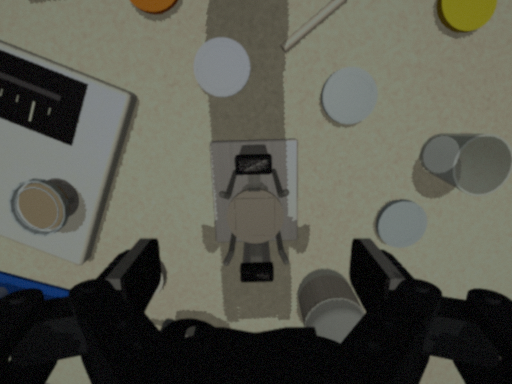

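Three empties are visible at (222,68), (349,97) and (402,223). The magazine's lifter disc is at (255,217), and its catches are at (253,163) and (257,272).

```bash
cat > emp.py <<'E'
from h import *
import pickle,sys
w=sys.argv[1]; C,s=pickle.load(open(f'pics/{w}.pkl','rb'))
im=cv2.imread(f'pics/{w}.png'); lab=cv2.cvtColor(im,cv2.COLOR_BGR2LAB).astype(int)
for a in sys.argv[2:]:
    x,y,z=map(float,a.split(',')); u=proj(C,(x,y,z))[0].astype(int); r=int(33*1.6*320/(C[2][2]-z))
    y0,x0=max(u[1]-r,0),max(u[0]-r,0); sub=lab[y0:u[1]+r,x0:u[0]+r]
    m=cv2.morphologyEx((sub[...,2]<131).astype(np.uint8)*(sub[...,0]>90).astype(np.uint8),cv2.MORPH_OPEN,np.ones((3,3)))
    n,l,st,ce=cv2.connectedComponentsWithStats(m); i=1+np.argmax(st[1:,4])
    c=max(cv2.findContours((l==i).astype(np.uint8),0,1)[0],key=cv2.contourArea); e=cv2.fitEllipse(cv2.convexHull(c))
    cen=np.array(e[0])+[x0,y0]; print(a,cen.round(1),np.round(e[1],1),onz(C,cen,z).round(1), 'diam mm',np.round(np.array(e[1])*(C[2][2]-z)/(C[0][0,0]),1))
E
python3 emp.py w13 426,104,18 415,258,18 550,381,18
python3 - <<'E'
from h import *
import pickle
C,s=pickle.load(open('pics/w13.pkl','rb'))
im=cv2.imread('pics/w13.png')
g=cv2.cvtColor(im,cv2.COLOR_BGR2GRAY)
for n,u,z in [('disc',(255,217),104),('t-',(253,163),120),('t+',(257,272),120),('bl',(211,141),5),('br',(297,140),5)]: print(n,onz(C,u,z).round(1))
m=(g<45).astype(np.uint8); m[:,:225]=0;m[:,285:]=0;m[:145]=0;m[290:]=0
n,l,st,ce=cv2.connectedComponentsWithStats(m)
for i in range(1,n):
    if st[i,4]>60: print(st[i],ce[i],onz(C,ce[i],120).round(1))
t=im[200:245,225:290]; gg=cv2.cvtColor(t,cv2.COLOR_BGR2GRAY)
b,gr,r=[im[...,i].astype(int) for i in range(3)]
mm=((r-b>12)&(g>100)).astype(np.uint8); sub=mm[180:255,225:288]
n,l,st,ce=cv2.connectedComponentsWithStats(sub)
for i in range(1,n):
    if st[i,4]>300: print('disc?',st[i],ce[i]+[225,180],onz(C,ce[i]+[225,180],104))
E
```

```text
426,104,18 [221.8  66.5] [56.4 60.4] [426.3 105.4  18. ] diam mm [69.1 74. ]
415,258,18 [349.   95.2] [53.6 57.6] [417.  258.1  18. ] diam mm [65.6 70.6]
550,381,18 [401.9 223.8] [44.1 50.3] [551.4 380.8  18. ] diam mm [54.  61.6]
disc [563.8 183.2 104. ]
t- [508.4 166.  120. ]
t+ [614.4 199.2 120. ]
bl [514.9 112.2   5. ]
br [484.9 216.3   5. ]
[226 153  57  42 767] [252.71838331 166.91264668] [512.  166.7 120. ]
[240 260  33  22 638] [256.39184953 271.27429467] [613.8 198.4 120. ]
```

{"fn": "play_rows", "kwargs": {
  "deltas": [
    [-1,[50,14,-30],[0,0,1]],
    [-1,[103,28,-70],[0,0,1]],
    [-1,[103,28,-79],[0,0,1]],
    [-1,[103,28,-79],[0,0,1]],
    [-1,[103,28,-79],[0,0,1]]
  ]
}}

```text
clock: 23.4
eef_pos: [623.6, 200.9, 201.6]
tcp_rot: [0.001, -0.144, 0.99, 0.001]
ft_force: [-0.2, -0.3, -0.3]
gripper_width: 85.4
grip_force: 0.0
```

```bash
python3 look.py w14
python3 - <<'E'
from h import *
import pickle
C,s=pickle.load(open('pics/w14.pkl','rb')); im=cv2.imread('pics/w14.png')
u=proj(C,(563,183,105))[0];print(u, proj(C,(563+.96*30,183+.28*30,105)))
x,y=u.astype(int); y0=max(0,y-75);x0=x-100; print(x0,y0)
cv2.imwrite('pics/w14c.png',cv2.convertScaleAbs(cv2.resize(im[y0:y0+150,x0:x0+200],None,fx=4,fy=4,interpolation=cv2.INTER_CUBIC),alpha=1.3))
E
```

```text
23.4 [623.6 200.9 201.6] tool xyz [[-0.958, -0.285, -0.003], [-0.285, 0.958, 0.001], [0.002, 0.002, -1.0]] cam [562. 182. 330.] [ 0.25  0.07 -0.97]
[255.57172471 107.01667106] [[255.36136569 150.5256337 ]]
155 32
```

View pics/w14c.png

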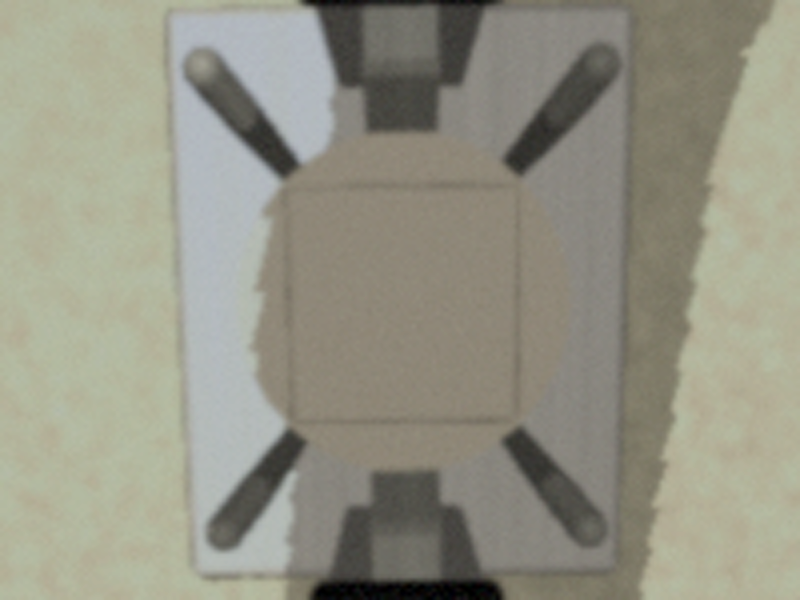

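The crop shows four post tips at (202,65), (600,62), (222,530) and (590,528). The lifter disc is centred near (405,302).

Run:
```python
from h import *
import pickle
C,s=pickle.load(open('pics/w14.pkl','rb'))
f=lambda u,z: onz(C,np.array([155,32])+np.array(u)/4,z)
P=[f(u,135) for u in [(202,65),(600,62),(222,530),(590,528)]]
print(np.array(P).round(1), np.mean(P,0).round(1))
print([np.linalg.norm(P[i]-P[j]).round(1) for i,j in [(0,1),(2,3),(0,2),(1,3)]])
Q=[f(u,104) for u in [(288,187),(518,185),(292,421),(518,422)]]; print('sq',np.mean(Q,0).round(1))
print('disc',f((410,300),104).round(1),'catch mid',((f((400,131),104)+f((405,470),104))/2).round(1))
v=(P[2]+P[3]-P[0]-P[1])/2; w=(P[1]+P[3]-P[0]-P[2])/2; q=(Q[2]+Q[3]-Q[0]-Q[1]); q2=Q[1]+Q[3]-Q[0]-Q[2]
for a in (v,q): print('yaw x',np.degrees(np.arctan2(a[1],a[0])).round(1))
for a in (w,q2): print('yaw y',np.degrees(np.arctan2(-a[0],a[1])).round(1))
B=[f(u,6) for u in [(168,12),(628,8),(197,575),(613,573)]]; print('base',np.mean(B,0).round(1),'yaw',[np.degrees(np.arctan2(*(B[j]-B[i])[[1,0]])).round(1) for i,j in [(0,2),(1,3)]])
for j in range(4): print(np.linalg.norm(B[[0,0,1,2][j]]-B[[1,2,3,3][j]]).round(0),end=' ')
```

```text
[[539.5 146.  135. ]
 [522.9 200.5 135. ]
 [604.2 165.9 135. ]
 [587.6 220.7 135. ]] [563.6 183.3 135. ]
[np.float64(57.0), np.float64(57.3), np.float64(67.6), np.float64(67.7)]
sq [563.9 183.6 104. ]
disc [562.6 184.3 104. ] catch mid [563.8 183.3 104. ]
yaw x 17.2
yaw x 17.1
yaw y 16.9
yaw y 16.6
base [564.4 183.6   6. ] yaw [np.float64(17.3), np.float64(17.3)]
109.0 136.0 136.0 109.0
```

{"fn": "play_rows", "kwargs": {
  "deltas": [
    [-1,[-55,-26,0],[0,0,0.5]],
    [-1,[-110,-53,0],[0,0,0.5]],
    [-1,[-165,-80,0],[0,0,0.5]],
    [-1,[-197,-96,0],[0,0,0.5]],
    [-1,[-197,-96,-50],[0,0,0.5]],
    [-1,[-197,-96,-50],[0,0,0.5]],
    [-1,[-197,-96,-50],[0,0,0.5]]
  ]
}}

```text
clock: 24.32
eef_pos: [427.2, 105.7, 150.9]
tcp_rot: [0.001, -0.149, 0.989, 0.0]
ft_force: [0.0, -0.1, 1.0]
gripper_width: 85.9
grip_force: 0.0
```

```bash
python3 look.py w15; python3 emp.py w15 426,105,18
python3 - <<'E'
from h import *
b=viewer.camera('top'); np.save('pics/t15.npy',b)
E
```

```text
24.325 [427.2 105.7 150.9] tool xyz [[-0.956, -0.294, -0.001], [-0.294, 0.956, 0.0], [0.001, 0.001, -1.0]] cam [366.  87. 280.] [ 0.25  0.08 -0.97]
426,105,18 [254.5 181.8] [76.  76.8] [425.6 104.4  18. ] diam mm [62.5 63.2]
```

{"fn": "play_rows", "kwargs": {
  "deltas": [
    [-1,[-1.5,-1,-60],[0,0,0]],
    [-1,[-1.5,-1,-110],[0,0,0]],
    [-1,[-1.5,-1,-131],[0,0,0]],
    [-1,[-1.5,-1,-134],[0,0,0]],
    [-1,[-1.5,-1,-134],[0,0,0]]
  ],
  "squeeze": 60
}}

```text
clock: 25.05
eef_pos: [425.9, 104.8, 16.3]
tcp_rot: [0.001, -0.149, 0.989, 0.0]
ft_force: [0.4, -0.8, -0.5]
gripper_width: 85.7
grip_force: 0.0
```

{"fn": "play_rows", "kwargs": {
  "deltas": [
    [-1,[0,0,-3],[0,0,0]],
    [-1,[0,0,-3],[0,0,0]]
  ]
}}

```text
clock: 25.3
eef_pos: [425.3, 104.8, 12.8]
tcp_rot: [0.0, -0.149, 0.989, 0.0]
ft_force: [-0.4, -0.1, 0.4]
gripper_width: 85.3
grip_force: 0.0
```

{"fn": "play_rows", "kwargs": {
  "deltas": [
    [-1,[0,0,-2.5],[0,0,0]],
    [-1,[0,0,-2.5],[0,0,0]]
  ]
}}

```text
clock: 25.55
eef_pos: [424.9, 104.5, 9.8]
tcp_rot: [-0.0, -0.149, 0.989, 0.0]
ft_force: [-0.1, 0.2, 0.4]
gripper_width: 85.5
grip_force: 0.0
```

{"fn": "play_rows", "kwargs": {
  "deltas": [
    [0,[0,0,0],[0,0,0]],
    [0,[0,0,0],[0,0,0]],
    [0,[0,0,0],[0,0,0]],
    [0,[0,0,0],[0,0,0]],
    [0,[0,0,0],[0,0,0]]
  ],
  "squeeze": 60
}}

```text
clock: 26.18
eef_pos: [425.0, 104.5, 10.3]
tcp_rot: [-0.0, -0.149, 0.989, 0.0]
ft_force: [-3.9, -2.4, 11.9]
gripper_width: 64.2
grip_force: 63.2
```

{"fn": "play_rows", "kwargs": {
  "deltas": [
    [0,[0,0,30],[0,0,0]],
    [0,[0,0,90],[0,0,0]],
    [0,[0,0,150],[0,0,0]],
    [0,[50,28,160],[0,0,0]],
    [0,[100,57,160],[0,0,0]],
    [0,[138.5,79,160],[0,0,0]],
    [0,[138.5,79,160],[0,0,0]],
    [0,[138.5,79,160],[0,0,0]],
    [0,[138.5,79,145],[0,0,0]],
    [0,[138.5,79,145],[0,0,0]]
  ]
}}

```text
clock: 27.42
eef_pos: [562.1, 183.1, 153.6]
tcp_rot: [-0.001, -0.149, 0.989, 0.0]
ft_force: [0.4, 0.4, 0.4]
gripper_width: 63.8
grip_force: 66.6
```

```bash
python3 look.py w16
python3 - <<'E'
from h import *
import pickle
C,s=pickle.load(open('pics/w16.pkl','rb'))
print('dish top expected px',proj(C,np.array(s['eef_pos'])+[0,0,7.7]))
im=cv2.imread('pics/w16.png'); g=cv2.cvtColor(im,cv2.COLOR_BGR2GRAY)
np.set_printoptions(linewidth=250); print(g[120:384:6,254:257].mean(1).astype(int)); print(g[255,130:390:6])
E
```

```text
27.425 [562.1 183.1 153.6] tool xyz [[-0.956, -0.294, 0.002], [-0.294, 0.956, 0.001], [-0.002, 0.0, -1.0]] cam [502. 164. 283.] [ 0.24  0.08 -0.97]
dish top expected px [[256.15984718 263.03191784]]
[ 86  89  86   8  73  79  80  71  49  62  95  70  97 126 125 122 123 123 123 122 123 121 121 121 121 119 119 119 120 120 119 118 113 119 117 114   3   3  11   4  12   6   7   3]
[129 126 110   5  48  52  39   1  38 119 122 121 122 122 121 121 121 121 121 119 121 120 122 121 121 122 121 122 123 121 120 122 114 116   1   2  39  38  12   8 127 127 129 128]
```

{"fn": "play_rows", "kwargs": {
  "deltas": [
    [0,[0.8,0.1,-5],[0,0,0]],
    [0,[0.8,0.1,-10],[0,0,0]],
    [0,[0.8,0.1,-15],[0,0,0]],
    [0,[0.8,0.1,-20],[0,0,0]],
    [0,[0.8,0.1,-25],[0,0,0]],
    [0,[0.8,0.1,-25],[0,0,0]]
  ]
}}

```text
clock: 28.22
eef_pos: [564.0, 183.5, 129.3]
tcp_rot: [-0.0, -0.149, 0.989, -0.0]
ft_force: [-0.1, -0.5, -0.5]
gripper_width: 64.2
grip_force: 66.6
```

{"fn": "play_rows", "kwargs": {
  "deltas": [
    [0,[0,0,-5],[0,0,0]],
    [0,[0,0,-10],[0,0,0]],
    [0,[0,0,-14],[0,0,0]],
    [0,[0,0,-18],[0,0,0]],
    [0,[0,0,-22],[0,0,0]],
    [0,[0,0,-26],[0,0,0]]
  ]
}}

```text
clock: 28.98
eef_pos: [565.0, 184.0, 105.4]
tcp_rot: [0.001, -0.149, 0.989, 0.001]
ft_force: [-2.6, -0.1, 8.5]
gripper_width: 63.6
grip_force: 80.8
```

{"fn": "play_rows", "kwargs": {
  "deltas": [
    [0,[0,0,-4],[0,0,0]],
    [0,[0,0,-8],[0,0,0]],
    [0,[0,0,-12],[0,0,0]],
    [0,[0,0,-13],[0,0,0]],
    [0,[0,0,-13],[0,0,0]]
  ]
}}

```text
clock: 29.6
eef_pos: [564.4, 183.7, 90.9]
tcp_rot: [0.0, -0.149, 0.989, 0.0]
ft_force: [-1.3, -0.2, 4.4]
gripper_width: 63.9
grip_force: 80.6
```

{"fn": "play_rows", "kwargs": {
  "deltas": [
    [-1,[0,0,0],[0,0,0]],
    [-1,[0,0,0],[0,0,0]],
    [-1,[0,0,0],[0,0,0]],
    [-1,[0,0,30],[0,0,0]],
    [-1,[0,0,80],[0,0,0]],
    [-1,[0,0,115],[0,0,0]],
    [-1,[60,17,115],[0,0,0]],
    [-1,[60,17,115],[0,0,0]],
    [-1,[60,17,115],[0,0,0]]
  ]
}}

```text
clock: 30.72
eef_pos: [624.0, 199.9, 205.2]
tcp_rot: [-0.001, -0.148, 0.989, -0.001]
ft_force: [-0.7, -0.2, 0.0]
gripper_width: 85.8
grip_force: 0.0
```

```bash
python3 look.py w17
cat > mag.py <<'E'
from h import *
import pickle,sys
C,s=pickle.load(open(f'pics/{sys.argv[1]}.pkl','rb')); im=cv2.imread(f'pics/{sys.argv[1]}.png')
x,y=proj(C,(563.8,183.4,105))[0].astype(int)
a=cv2.imread('pics/w14.png')[32:182,155:355]; y0=max(0,y-75); b=im[y0:y0+150,x-100:x+100]
cv2.imwrite('pics/%sm.png'%sys.argv[1],np.hstack([cv2.resize(q,(400,300),interpolation=cv2.INTER_CUBIC) for q in (a,b)]))
np.set_printoptions(linewidth=250)
for q in (a,b): print(q[10:150:5,100].tolist()); print(q[75,20:180:6].tolist())
E
python3 mag.py w17|cut -c1-900
python3 - <<'E'
from h import *
b=viewer.camera('top'); lab=cv2.cvtColor(b,cv2.COLOR_BGR2LAB).astype(int); C=cal('top')
m=((lab[...,2]<132)&(lab[...,0]>120)).astype(np.uint8)
n,l,st,ce=cv2.connectedComponentsWithStats(m)
for i in range(1,n):
    if 150<st[i,4]<2000: print(st[i],ce[i].round(1),onz(C,ce[i],18).round(1)[:2])
E
```

```text
30.725 [624.  199.9 205.2] tool xyz [[-0.956, -0.294, 0.001], [-0.294, 0.956, -0.001], [-0.001, -0.001, -1.0]] cam [564. 181. 334.] [ 0.25  0.07 -0.97]
[[82, 87, 89], [71, 78, 79], [48, 53, 54], [49, 54, 56], [48, 52, 55], [94, 105, 110], [91, 103, 109], [90, 100, 106], [91, 104, 109], [94, 106, 112], [92, 104, 110], [92, 103, 108], [95, 106, 110], [91, 104, 109], [92, 103, 109], [93, 107, 112], [92, 102, 108], [90, 103, 109], [91, 104, 109], [84, 94, 100], [89, 103, 107], [91, 102, 109], [58, 62, 62], [54, 62, 61], [60, 65, 65], [75, 82, 83], [75, 83, 84], [36, 40, 39]]
[[119, 138, 137], [121, 140, 138], [119, 138, 137], [121, 139, 136], [117, 131, 131], [146, 144, 141], [143, 144, 139], [135, 142, 137], [93, 106, 110], [93, 104, 109], [91, 104, 108], [93, 104, 110], [91, 103, 109], [92, 104, 108], [93, 104, 109], [91, 105, 111], [90, 104, 109], [93, 104, 109], [87, 98, 105], [93, 103, 110], [92, 104, 109], [97, 103, 104], [99, 104, 107], [79, 96, 98], [79, 95, 97], [82, 95, 98], [116, 135, 138]]
[[82, 87, 87], [72, 78, 78], [51, 56, 55], [48, 54, 55], [50, 55, 56], [139, 141, 133],
[... 309 characters left out ...]
 63], [73, 79, 79], [78, 85, 86], [6, 0, 2]]
[[118, 137, 136], [118, 135, 135], [116, 135, 137], [120, 138, 135], [112, 123, 122], [143, 141, 135], [139, 137, 133], [143, 141, 135], [144, 140, 136], [143, 138, 134], [143, 139, 135], [143, 139, 135], [143, 141, 134], [143, 139, 134], [144, 141, 136], [143, 140, 136], [144, 141, 137], [142, 140, 135], [142, 141, 136], [142, 141, 135], [141, 140, 136], [139, 140, 136], [94, 101, 102], [78, 92, 95], [78, 92, 95], [81, 97, 99], [77, 90, 94]]
[ 157  147   47   53 1170] [181.4 173.7] [566.3 172.8]
[141 218  20  25 405] [149.5 229.9] [414.5 253.7]
[272 238  30  24 211] [287.4 252.6] [ 360.5 -115. ]
[323 245  24  24 440] [334.1 256.6] [ 351.6 -240.1]
```

The first dish is latched: it shows white, with the catches over its edges. On to the second empty.

{"fn": "play_rows", "kwargs": {
  "deltas": [
    [-1,[-60,17,0],[0,0,0]],
    [-1,[-120,33,0],[0,0,0]],
    [-1,[-180,50,0],[0,0,0]],
    [-1,[-207,58,-30],[0,0,0]],
    [-1,[-207,58,-55],[0,0,0]],
    [-1,[-207,58,-55],[0,0,0]],
    [-1,[-207,58,-55],[0,0,0]]
  ]
}}

```text
clock: 31.7
eef_pos: [417.8, 258.4, 151.9]
tcp_rot: [0.0, -0.148, 0.989, 0.001]
ft_force: [-0.1, -0.1, -0.6]
gripper_width: 85.3
grip_force: 0.0
```

```bash
python3 look.py w18; python3 emp.py w18 416,258,18
```

```text
31.7 [417.8 258.4 151.9] tool xyz [[-0.956, -0.294, -0.001], [-0.294, 0.956, 0.001], [0.001, 0.001, -1.0]] cam [357. 239. 281.] [ 0.25  0.08 -0.97]
416,258,18 [256.1 181.4] [75.2 76.2] [415.6 258.5  18. ] diam mm [62.2 63. ]
```

{"fn": "play_rows", "kwargs": {
  "deltas": [
    [-1,[-1.3,0,-50],[0,0,0]],
    [-1,[-1.3,0,-100],[0,0,0]],
    [-1,[-1.3,0,-130],[0,0,0]],
    [-1,[-1.3,0,-141.5],[0,0,0]],
    [-1,[-1.3,0,-141.5],[0,0,0]],
    [0,[-1.3,0,-141.5],[0,0,0]],
    [0,[-1.3,0,-141.5],[0,0,0]],
    [0,[-1.3,0,-141.5],[0,0,0]],
    [0,[-1.3,0,-141.5],[0,0,0]],
    [0,[-1.3,0,-141.5],[0,0,0]]
  ],
  "squeeze": 60
}}

```text
clock: 33.0
eef_pos: [416.9, 259.3, 11.1]
tcp_rot: [0.001, -0.149, 0.989, 0.001]
ft_force: [-2.2, -2.2, 11.8]
gripper_width: 63.8
grip_force: 62.9
```

{"fn": "play_rows", "kwargs": {
  "deltas": [
    [0,[0,0,30],[0,0,0]],
    [0,[0,0,90],[0,0,0]],
    [0,[0,0,150],[0,0,0]],
    [0,[50,-26,160],[0,0,0]],
    [0,[100,-51,160],[0,0,0]],
    [0,[149,-75.5,160],[0,0,0]],
    [0,[149,-75.5,160],[0,0,0]],
    [0,[149,-75.5,160],[0,0,0]],
    [0,[149,-75.5,145],[0,0,0]],
    [0,[149,-75.5,145],[0,0,0]]
  ]
}}

```text
clock: 34.25
eef_pos: [563.3, 184.2, 153.0]
tcp_rot: [-0.001, -0.15, 0.989, 0.0]
ft_force: [-0.4, 0.5, -0.0]
gripper_width: 63.8
grip_force: 66.6
```

```bash
python3 look.py w19
python3 - <<'E'
from h import *
np.set_printoptions(linewidth=250)
for w in('w16','w19'):
    g=cv2.cvtColor(cv2.imread(f'pics/{w}.png'),cv2.COLOR_BGR2GRAY); print(g[180:206,250:260].mean(1).astype(int)); r=g[253:257].mean(0); print(r[170:200].astype(int), r[318:345].astype(int))
E
```

```text
34.25 [563.3 184.2 153. ] tool xyz [[-0.955, -0.296, 0.002], [-0.296, 0.955, 0.001], [-0.002, 0.0, -1.0]] cam [503. 165. 282.] [ 0.24  0.08 -0.97]
[ 95  94  95  94  92  86  72  68  69  68  67  76  96 113 119 124 126 125 125 125 125 125 125 125 125 125]
[  5   6   4   5   1   4   4   5  39  82 111 117 117 118 118 121 120 118 116 118 120 121 121 121 121 120 120 121 120 120] [121 121 118 115 113 115 119 119 117 116 116 114 100  55  11   6   3   4   6   1   6   8   5   6  14  22  34]
[130 120  90  74  71  70  82 106 118 122 124 126 125 126 126 125 125 125 125 125 125 124 125 123 122 122]
[  5  10   5   2   1   7   4   5  20  52  90 111 116 115 116 116 115 117 119 119 120 119 119 120 119 119 119 119 118 118] [119 119 119 120 118 117 115 115 115 115 114 102  64  24   5   4   2   2   7   3   9   6   5   9  16  23  32]
```

{"fn": "play_rows", "kwargs": {
  "deltas": [
    [0,[0.8,-0.3,-5],[0,0,0]],
    [0,[0.8,-0.3,-10],[0,0,0]],
    [0,[0.8,-0.3,-15],[0,0,0]],
    [0,[0.8,-0.3,-20],[0,0,0]],
    [0,[0.8,-0.3,-24],[0,0,0]],
    [0,[0.8,-0.3,-24],[0,0,0]]
  ]
}}

```text
clock: 35.05
eef_pos: [565.4, 182.8, 129.9]
tcp_rot: [-0.0, -0.149, 0.989, -0.0]
ft_force: [-1.1, 0.4, -0.6]
gripper_width: 63.9
grip_force: 66.7
```

{"fn": "play_rows", "kwargs": {
  "deltas": [
    [0,[0,0,-5],[0,0,0]],
    [0,[0,0,-10],[0,0,0]],
    [0,[0,0,-14],[0,0,0]],
    [0,[0,0,-18],[0,0,0]],
    [0,[0,0,-22],[0,0,0]],
    [0,[0,0,-26],[0,0,0]]
  ]
}}

```text
clock: 35.8
eef_pos: [565.9, 183.7, 104.8]
tcp_rot: [0.0, -0.149, 0.989, 0.001]
ft_force: [-5.5, 2.6, 9.6]
gripper_width: 63.7
grip_force: 67.6
```

{"fn": "play_rows", "kwargs": {
  "deltas": [
    [0,[0,0,-4],[0,0,0]],
    [0,[0,0,-8],[0,0,0]],
    [0,[0,0,-12],[0,0,0]],
    [0,[0,0,-14],[0,0,0]],
    [0,[0,0,-14],[0,0,0]]
  ]
}}

```text
clock: 36.42
eef_pos: [565.9, 183.7, 90.5]
tcp_rot: [0.0, -0.149, 0.989, 0.001]
ft_force: [-2.3, 2.9, 5.2]
gripper_width: 63.7
grip_force: 67.2
```

{"fn": "play_rows", "kwargs": {
  "deltas": [
    [-1,[0,0,0],[0,0,0]],
    [-1,[0,0,0],[0,0,0]],
    [-1,[0,0,0],[0,0,0]],
    [-1,[0,0,30],[0,0,0]],
    [-1,[0,0,80],[0,0,0]],
    [-1,[0,0,115],[0,0,0]],
    [-1,[58,17,115],[0,0,0]],
    [-1,[58,17,115],[0,0,0]],
    [-1,[58,17,115],[0,0,0]]
  ]
}}

```text
clock: 37.55
eef_pos: [623.6, 198.9, 204.7]
tcp_rot: [-0.0, -0.148, 0.989, -0.001]
ft_force: [-0.4, 0.3, 1.5]
gripper_width: 85.5
grip_force: 0.0
```

```bash
python3 look.py w20; python3 mag.py w20|sed -n 3,4p|cut -c1-800
```

```text
37.55 [623.6 198.9 204.7] tool xyz [[-0.956, -0.293, 0.001], [-0.293, 0.956, -0.001], [-0.001, -0.001, -1.0]] cam [563. 180. 334.] [ 0.25  0.07 -0.97]
[[125, 134, 134], [108, 116, 117], [60, 66, 66], [56, 63, 64], [56, 62, 64], [144, 141, 135], [143, 139, 135], [144, 141, 137], [145, 140, 137], [143, 140, 135], [143, 140, 137], [142, 140, 135], [142, 142, 137], [143, 142, 137], [143, 142, 138], [141, 140, 135], [141, 142, 136], [141, 142, 136], [139, 141, 134], [140, 141, 135], [139, 139, 132], [130, 132, 125], [54, 60, 61], [55, 60, 60], [61, 67, 68], [74, 81, 85], [77, 85, 83], [2, 0, 0]]
[[120, 138, 137], [118, 137, 137], [116, 134, 136], [120, 140, 135], [110, 120, 120], [144, 141, 137], [141, 142, 136], [141, 142, 137], [141, 140, 135], [142, 141, 136], [142, 141, 137], [142, 140, 135], [141, 141, 136], [142, 141, 136], [142, 141, 136], [142, 142, 136], [140, 138, 135], [141, 140, 135], [139, 139, 133], [140, 139, 134], [140, 142, 134], [131, 133, 128], [95, 99, 101], [77, 91, 94], [77, 92, 94], [82, 97, 101], [78, 91, 94]]
```

{"fn": "play_rows", "kwargs": {
  "deltas": [
    [-1,[-18,50,0],[0,0,0]],
    [-1,[-37,100,0],[0,0,0]],
    [-1,[-55,145,0],[0,0,0]],
    [-1,[-72,181,-20],[0,0,0]],
    [-1,[-72,181,-50],[0,0,0]],
    [-1,[-72,181,-50],[0,0,0]],
    [-1,[-72,181,-50],[0,0,0]]
  ]
}}

```text
clock: 38.48
eef_pos: [552.4, 380.0, 157.2]
tcp_rot: [0.001, -0.148, 0.989, 0.001]
ft_force: [0.4, 0.1, 0.5]
gripper_width: 85.3
grip_force: 0.0
```

```bash
python3 look.py w21; python3 emp.py w21 551,381,18
```

```text
38.475 [552.4 380.  157.2] tool xyz [[-0.956, -0.293, -0.002], [-0.293, 0.956, 0.001], [0.001, 0.001, -1.0]] cam [492. 361. 286.] [ 0.25  0.08 -0.97]
551,381,18 [258. 181.] [74.2 74.8] [550.6 381.8  18. ] diam mm [62.5 63. ]
```

{"fn": "play_rows", "kwargs": {
  "deltas": [
    [-1,[-1.6,1.8,-50],[0,0,0]],
    [-1,[-1.6,1.8,-100],[0,0,0]],
    [-1,[-1.6,1.8,-135],[0,0,0]],
    [-1,[-1.6,1.8,-146.5],[0,0,0]],
    [-1,[-1.6,1.8,-146.5],[0,0,0]],
    [0,[-1.6,1.8,-146.5],[0,0,0]],
    [0,[-1.6,1.8,-146.5],[0,0,0]],
    [0,[-1.6,1.8,-146.5],[0,0,0]],
    [0,[-1.6,1.8,-146.5],[0,0,0]],
    [0,[-1.6,1.8,-146.5],[0,0,0]]
  ],
  "squeeze": 60
}}

```text
clock: 39.78
eef_pos: [551.4, 383.3, 11.4]
tcp_rot: [0.001, -0.149, 0.989, 0.001]
ft_force: [-1.8, -0.1, 7.6]
gripper_width: 63.8
grip_force: 64.9
```

{"fn": "play_rows", "kwargs": {
  "deltas": [
    [0,[0,0,30],[0,0,0]],
    [0,[0,0,90],[0,0,0]],
    [0,[0,0,150],[0,0,0]],
    [0,[3.5,-50,165],[0,0,0]],
    [0,[7,-100,165],[0,0,0]],
    [0,[10.5,-150,165],[0,0,0]],
    [0,[13.5,-199.5,165],[0,0,0]],
    [0,[13.5,-199.5,155],[0,0,0]],
    [0,[13.5,-199.5,145],[0,0,0]],
    [0,[13.5,-199.5,145],[0,0,0]]
  ]
}}

```text
clock: 41.02
eef_pos: [563.0, 184.6, 153.0]
tcp_rot: [-0.001, -0.15, 0.989, 0.0]
ft_force: [0.3, 0.4, -0.7]
gripper_width: 64.1
grip_force: 66.0
```

```bash
python3 look.py w22
python3 - <<'E'
from h import *
np.set_printoptions(linewidth=250)
for w in('w19','w22'):
    g=cv2.cvtColor(cv2.imread(f'pics/{w}.png'),cv2.COLOR_BGR2GRAY); print(g[180:206,250:260].mean(1).astype(int)); r=g[253:257].mean(0); print(r[170:200].astype(int), r[318:345].astype(int))
E
```

```text
41.025 [563.  184.6 153. ] tool xyz [[-0.955, -0.296, 0.001], [-0.296, 0.955, 0.0], [-0.001, -0.0, -1.0]] cam [503. 165. 282.] [ 0.25  0.08 -0.97]
[130 120  90  74  71  70  82 106 118 122 124 126 125 126 126 125 125 125 125 125 125 124 125 123 122 122]
[  5  10   5   2   1   7   4   5  20  52  90 111 116 115 116 116 115 117 119 119 120 119 119 120 119 119 119 119 118 118] [119 119 119 120 118 117 115 115 115 115 114 102  64  24   5   4   2   2   7   3   9   6   5   9  16  23  32]
[127 126 118  93  75  71  70  79  99 117 122 125 126 126 126 126 125 126 125 125 125 125 125 125 124 123]
[  9   6   3   5   0   3   6   6  14  51  89 112 117 118 117 117 118 118 119 121 121 120 121 121 120 121 122 121 119 120] [121 120 120 120 119 117 117 116 117 117 116 104  65  22   8   6   5   4   5   5   4   4   2   9  15  22  32]
```

{"fn": "play_rows", "kwargs": {
  "deltas": [
    [0,[0.9,-0.7,-5],[0,0,0]],
    [0,[0.9,-0.7,-10],[0,0,0]],
    [0,[0.9,-0.7,-15],[0,0,0]],
    [0,[0.9,-0.7,-20],[0,0,0]],
    [0,[0.9,-0.7,-24],[0,0,0]],
    [0,[0.9,-0.7,-24],[0,0,0]]
  ]
}}

```text
clock: 41.82
eef_pos: [564.4, 182.3, 129.5]
tcp_rot: [-0.0, -0.149, 0.989, -0.0]
ft_force: [-0.4, -0.4, -0.9]
gripper_width: 64.1
grip_force: 66.0
```

{"fn": "play_rows", "kwargs": {
  "deltas": [
    [0,[0,0,-5],[0,0,0]],
    [0,[0,0,-10],[0,0,0]],
    [0,[0,0,-14],[0,0,0]],
    [0,[0,0,-18],[0,0,0]],
    [0,[0,0,-22],[0,0,0]],
    [0,[0,0,-26],[0,0,0]]
  ]
}}

```text
clock: 42.58
eef_pos: [565.0, 182.9, 104.5]
tcp_rot: [0.001, -0.149, 0.989, 0.001]
ft_force: [-3.5, 0.9, 9.1]
gripper_width: 64.4
grip_force: 66.8
```

{"fn": "play_rows", "kwargs": {
  "deltas": [
    [0,[0,0,-4],[0,0,0]],
    [0,[0,0,-8],[0,0,0]],
    [0,[0,0,-12],[0,0,0]],
    [0,[0,0,-14],[0,0,0]],
    [0,[0,0,-14],[0,0,0]]
  ]
}}

```text
clock: 43.2
eef_pos: [565.0, 182.9, 90.2]
tcp_rot: [0.001, -0.149, 0.989, 0.0]
ft_force: [-0.2, 0.9, 4.3]
gripper_width: 64.0
grip_force: 66.7
```

{"fn": "play_rows", "kwargs": {
  "deltas": [
    [-1,[0,0,0],[0,0,0]],
    [-1,[0,0,0],[0,0,0]],
    [-1,[0,0,0],[0,0,0]],
    [-1,[0,0,30],[0,0,0]],
    [-1,[0,0,80],[0,0,0]],
    [-1,[0,0,115],[0,0,0]],
    [-1,[58,17,115],[0,0,0]],
    [-1,[58,17,115],[0,0,0]],
    [-1,[58,17,115],[0,0,0]]
  ]
}}

```text
clock: 44.32
eef_pos: [622.3, 198.6, 204.2]
tcp_rot: [-0.001, -0.148, 0.989, -0.001]
ft_force: [0.8, -0.8, -0.0]
gripper_width: 85.3
grip_force: 0.0
```

```bash
python3 look.py w23; python3 mag.py w23|sed -n 3,4p|cut -c1-100
```

```text
44.325 [622.3 198.6 204.2] tool xyz [[-0.956, -0.294, 0.001], [-0.294, 0.956, -0.001], [-0.001, -0.001, -1.0]] cam [562. 180. 333.] [ 0.25  0.07 -0.97]
[[123, 132, 133], [113, 122, 123], [60, 65, 69], [57, 65, 65], [55, 60, 61], [145, 141, 136], [146, 
[[119, 138, 136], [117, 137, 135], [113, 131, 134], [118, 138, 135], [109, 119, 118], [143, 141, 137
```

{"fn": "play_rows", "kwargs": {
  "deltas": [
    [-1,[-50,40,60],[0,0,0]],
    [-1,[-100,80,100],[0,0,0]],
    [-1,[-150,120,100],[0,0,0]],
    [-1,[-180,170,100],[0,0,0]],
    [-1,[-210,220,100],[0,0,0]],
    [-1,[-240,270,100],[0,0,0]],
    [-1,[-270,320,100],[0,0,0]],
    [-1,[-300,370,100],[0,0,0]],
    [-1,[-330,390,100],[0,0,0]],
    [-1,[-340,395,100],[0,0,0]]
  ]
}}

```text
clock: 45.62
eef_pos: [278.6, 596.2, 304.7]
tcp_rot: [-0.001, -0.151, 0.988, 0.0]
ft_force: [0.2, -1.1, 0.2]
gripper_width: 85.3
grip_force: 0.0
```

Run:
```python
from h import *
s=arm.state();print(s['clock'],s['eef_pos'])
t=viewer.camera('top'); sc=viewer.camera('scene')
cv2.imwrite('pics/t24.png',t);cv2.imwrite('pics/s24.png',sc)
C=cal('scene'); u,v=proj(C,(563,183,100))[0].astype(int)
A=cv2.resize(t[90:270,60:420],(800,400),interpolation=cv2.INTER_CUBIC)
m=cv2.imread('pics/w23m.png')[:,400:]
B=cv2.resize(sc[v-35:v+45,u-40:u+60],(250,200),interpolation=cv2.INTER_CUBIC); D=cv2.resize(m,(267,200))
n,f=proj(C,(613,-203,73))[0].astype(int)
E=cv2.resize(sc[f-40:f+50,n-30:n+97],(283,200),interpolation=cv2.INTER_CUBIC)
cv2.imwrite('pics/fin.png',np.vstack([A,np.hstack([B,D,E])]))
```

```text
45.625 [278.56504314 596.19618134 304.66488524]
```

View pics/fin.png

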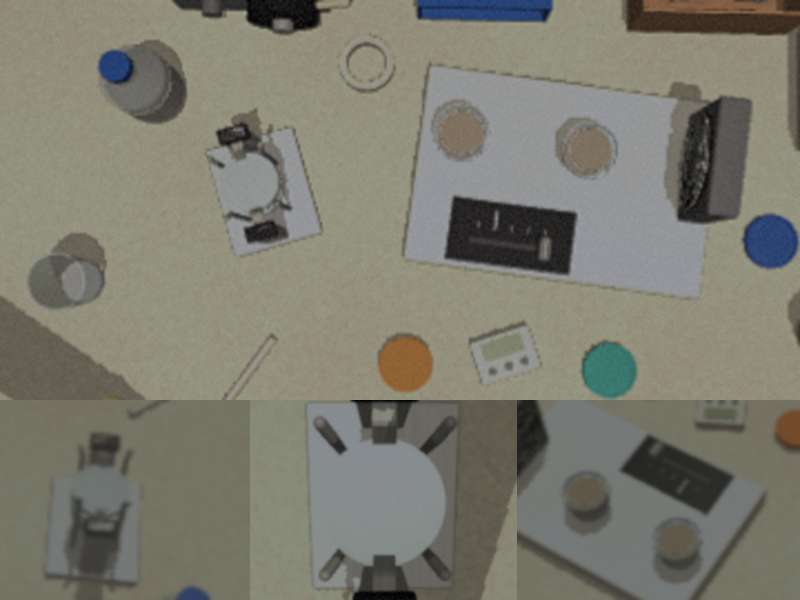

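The final views show the fader cap at the right-hand end, both lids flat on their dishes, and a dish under the catches. No empties are left on the bench and the bystanders haven't moved. Handing in.

```bash
python3 -c "
from h import *
print(arm.sign_off())"
```

```text
the job is handed in; nothing more can be done
None
```

I vented both plates, the near one first, with the fan at the long mark; the fan is back at off, all three empty dishes found are latched in the magazine, and I handed the job in at about 46 s.

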